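Pack the capped bottles and scan the tote

ROBOT

A 6-joint arm with a two-finger parallel gripper is mounted at the origin on the work surface. World frame = base frame: x ahead of the robot, y to its left, z up, the work surface at z = 0. Lengths are in m, angles in rad, forces in N, time in s.
With the tool pointing down it reaches from about 0.425 to 0.95 m from the base axis. Payload 3.5 kg.
Tool frame: the origin (TCP) lies at the very end of the fingers, on their centre line; the grasp point (between the pads) lies 19 mm behind it (ctrl.pinch_z is the distance from the TCP to the grasp point, in m); z points along the fingers, y is the line along which they close (so a half turn about z gives the same grasp; the last joint's range is limited). The gripper opens to 85 mm and grips with 20 to 120 N. Pads are 22 mm wide; open, the fingers measure 114 mm over their backs; the gripper's body (76 mm by 85 mm) begins 54 mm behind the grasp point. The pads swing forward as they close: fully open they stand 13 mm farther back than shut.
Start: joints at [-1.38, 0.286, 1.577, -0, 1.279, -0.15], TCP at [0.226, -0.636, 0.231] pointing down, gripper open.
Joint ranges: [-2.77, 2.77], [-0.9, 2.22], [0.21, 2.48], [-1.53, 4.67], [0.24, 2.81], [-2.84, 2.84]. Speed limits (rad/s): [2.79, 2.79, 3.14, 3.14, 3.14, 3.14].

INTERFACE

Orientations are given as a unit quaternion [x, y, z, w].
In Python, from plant import ctrl gives the robot as it stands. The module is installed in compiled form; this text tells all that it offers.
- The arm moves only by the shell command python3 -m crank 'ROWS' [OPENING] [FORCE]. ROWS is JSON, a list of rows, each a list of 6 numbers: the shift along the tool's x, y, z in cm, then the turn, a rotation vector about the tool's x, y, z in rad. In form: [[tx, ty, tz, rx, ry, rz], ...]. A call has 1 to 10 rows; each row is the pose to reach, as a shift and turn from the pose commanded when the call began, along the tool's axes at that moment; what a row does not reach only later rows make up. A row lasts 1/10 s, in which the tool goes at most 50 mm and 8.59 degrees, less where a joint would pass 70% of its speed; a pose out of reach is approached as far as the arm can. A call with a gripper value outside its range is refused whole. OPENING is the opening, from 0 (shut) to 1 (fully open), set as the call begins (- or left out, the last holds). The fingers move at their own pace and stop on an object; FORCE is the grip in N (left out, the last holds). Time passes only in rows, so rows that repeat a pose let the fingers close. It gives the time, the measured TCP pose, the force, the opening and the grip force at its end, in the units of the state.
- ctrl.get_state(): the state, without advancing time (a new reading comes with each control period).
- ctrl.read_camera(name): name is "scene" or "side" or "wrist"; returns (picture, depth): 420x560x3 uint8, blue, green, red; 420x560 float32, m along the optical axis (not along the pixel's ray), 0 where there is no reading.
- ctrl.camera_info(name): a dict with "K" (3x3 intrinsics, pixels), "k1" (the pictures are not rectified: a ray, as slopes to the right and down, at radius r is drawn at 1 + k1 r^2 times it, then the intrinsics apply), "origin" and "orientation" of the camera in the world. Camera axes: x right, y down, z forward; pixel columns grow to the right and rows downward; lengths in m; the calibration is good to about 2 mm. A picture is of the moment at which its call begins: read the wrist's pose just before it. camera_info takes no time and is no camera call; for the wrist camera it gives the pose at the moment of the call.
- ctrl.sign_off(): hands the job in; it is judged then, once.
The state is a dict: "time": time; "qpos": joint angles; "dq": joint speeds; "joint_efforts": joint torques, N m; "eef_pos": TCP position; "tcp_rot": TCP orientation; "contact_force": force on the tool from outside, world axes, zero at the start; "wrist_torque": the same for the moment, N m; "opening": opening from 0.0 (shut) to 1.0 (fully open); "finger_force": force on a finger pad.
Only numpy, scipy, OpenCV 4.12 (cv2) and the standard library are available. Lean on these libraries where they do the work, as an engineer would, in place of code of your own. Each camera call takes 0.05 s, during which the arm holds its last target. There are 200 camera calls.

TASK

One by one, take the two capped bottles out of the capping machine's catch tray and stand them upright in the grey tote beside the bottle already there, without dropping them, and leave the uncapped bottle standing in the tray. Then pick up the scanner, point its window squarely at the middle of the barcode label on the tote's side from about a hand's width away and hold it still there for two seconds. Finally lay the scanner, right side up, back on its white mat; do not knock over the other bottles.

Things in the scene. Friction and masses are not known exactly. Their poses are not given: they have to be found in the camera images.
- capper: fixed white capping machine with an aluminium catch tray. Origin at the centre of the tray's underside. Tray 220 mm (x) by 200 mm (y), walls 4 mm thick and 25 mm high, floor 4 mm thick. Towards +y a chute rises from the tray's edge (y = 100 mm, 25 mm high) to the casing (y = 210 to 430 mm, x = -130 to 130 mm, 290 mm high)
- bottle_a: capped (finished) bottle in the catch tray: white plastic bottle, 44 mm diameter, straight up to 62 mm, then a short shoulder to 70 mm; origin at the centre of its underside, z up when standing. Screw cap 38 mm diameter from 70 to 88 mm, so 88 mm tall. About 120 g
- bottle_b: the other capped bottle in the catch tray, the same as bottle_a
- bottle_open: uncapped bottle in the catch tray, must stay there: white plastic bottle, 44 mm diameter, straight up to 62 mm, then a short shoulder to 70 mm; origin at the centre of its underside, z up when standing. Bare narrow neck 24 mm diameter with a dark open mouth, 82 mm tall
- bottle_packed: capped bottle, the same as bottle_a, already standing in the tote near its -x short end
- tote: fixed open grey plastic tote, 240 mm (x) by 170 mm (y) outside (rim lip 250 by 178), 65 mm high, walls and floor 4 mm thick. Origin at the centre of its underside. The label plate is on its -y side
- label (a point): centre of the white barcode label (70 mm wide, 40 mm high) on the tote's -y side, 42 mm above the work surface, its top leaning back 30 degrees towards the tote. This point's axes are the tote's: the label faces the tote's -y (and upward)
- scanner: loose black stick-shaped barcode scanner lying on the mat: 150 mm long along its x (x = -75 to 75 mm). Handle 34 mm wide (y) and 32 mm high from x = -75 to 50 mm, wider head (50 mm wide, 34 mm high) from x = 45 to 75 mm with the window on its end face. Flat underside; origin at the centre of the underside. 180 g
- scanner_window (a point): centre of the scanner's window on the end of its head, 75 mm from the scanner's origin along +x and 17 mm above its underside. Axes are the scanner's; the scanner looks along +x
- mat: fixed white mat of the scanner, 210 mm (x) by 120 mm (y), 3 mm thick; origin at the centre of its underside
Things that resemble listed ones, but are neither listed nor needed, are in the scene too. Leave any orange or pink look-alike of the bottle_b alone.

How it is judged:
On the way, in this order (a step that is already met when the one before it is completed fails the run):
1. one capped bottle stands in the tote, released (((x of bottle_a in the frame of tote between -0.115 and 0.115 m and y of bottle_a in the frame of tote between -0.08 and 0.08 m and z of bottle_a in the frame of tote between -0.005 and 0.02 m and angle between bottle_a's own z axis and vertical below 0.15 rad and contact force between the fingers and bottle_a below 0.05 N and linear speed of bottle_a below 0.03 m/s) or (x of bottle_b in the frame of tote between -0.115 and 0.115 m and y of bottle_b in the frame of tote between -0.08 and 0.08 m and z of bottle_b in the frame of tote between -0.005 and 0.02 m and angle between bottle_b's own z axis and vertical below 0.15 rad and contact force between the fingers and bottle_b below 0.05 N and linear speed of bottle_b below 0.03 m/s))), for 0.2 s.
2. both capped bottles stand in the tote, released (x of bottle_a in the frame of tote between -0.115 and 0.115 m and y of bottle_a in the frame of tote between -0.08 and 0.08 m and z of bottle_a in the frame of tote between -0.005 and 0.02 m and angle between each of bottle_a, bottle_b's own z axis and vertical below 0.15 rad and contact force between the fingers and bottle_a below 0.05 N and linear speed of each of bottle_a, bottle_b below 0.03 m/s and x of bottle_b in the frame of tote between -0.115 and 0.115 m and y of bottle_b in the frame of tote between -0.08 and 0.08 m and z of bottle_b in the frame of tote between -0.005 and 0.02 m and contact force between the fingers and bottle_b below 0.05 N), for 0.2 s.
3. held scanner's axis passes within 18 mm (sideways and in height) of the label's centre, window 30 to 160 mm from it, within 40 degrees of square to the tote's side, still for 1 s (x of label in the frame of scanner_window between 0.03 and 0.16 m and y of label in the frame of scanner_window between -0.018 and 0.018 m and z of label in the frame of scanner_window between -0.018 and 0.018 m and angle between the x axis of scanner and the y axis of tote, either way round below 0.7 rad and y of scanner_window in the frame of tote below -0.11 m and contact force between the fingers and scanner above 0.5 N and linear speed of scanner below 0.03 m/s and angular speed of scanner below 0.2 rad/s), for 1 s.
At the end, for the whole second after the job is handed in: All three capped bottles stand upright (within 0.15 rad) in the tote, the uncapped one stands in the catch tray, and the scanner lies at rest right side up (within 0.12 rad) on its mat, its origin within 65 mm along the mat's x and 50 mm along its y of the mat's centre (all of step 2 and x of bottle_packed in the frame of tote between -0.115 and 0.115 m and y of bottle_packed in the frame of tote between -0.08 and 0.08 m and z of bottle_packed in the frame of tote between -0.005 and 0.02 m and angle between each of bottle_packed, bottle_open's own z axis and vertical below 0.15 rad and x of bottle_open in the frame of capper between -0.105 and 0.105 m and y of bottle_open in the frame of capper between -0.095 and 0.095 m and z of bottle_open in the frame of capper between -0.005 and 0.02 m and x of scanner in the frame of mat between -0.065 and 0.065 m and y of scanner in the frame of mat between -0.05 and 0.05 m and z of scanner in the frame of mat between -0.003 and 0.01 m and angle between scanner's own z axis and vertical below 0.12 rad and linear speed of scanner below 0.03 m/s); the robot touches nothing.
It fails at once if a capped bottle was dropped (faster than 0.6 m/s out of the fingers) ((contact force between the fingers and bottle_a below 0.01 N and linear speed of bottle_a above 0.6 m/s) or (contact force between the fingers and bottle_b below 0.01 N and linear speed of bottle_b above 0.6 m/s)).
It fails at once if the packed or the uncapped bottle was knocked over (angle between any of bottle_packed, bottle_open's own z axis and vertical above 0.6 rad).
It also fails if it takes over 69 s, if anything falls off the work surface, if the arm or the gripper's body presses on something with over 40 N, if the wrist force passes 120 N, or if a joint passes its speed limit or range.

## Working session

There is one attempt and no reset: what is moved stays moved. The work goes in short steps, Python scripts to look and compute and a shell command to move; the robot and the scene stay as the last step left them, time stands still between calls to the robot, and variables do not carry over. Pictures are saved under pics/ and viewed, at most 10 in all, crops included, and the job is handed in when it is done.

```bash
mkdir -p pics
cat > h.py <<'E'
import numpy as np, cv2
from scipy.spatial.transform import Rotation as R
from plant import ctrl
def snap(n):
    i=ctrl.camera_info(n); im,d=ctrl.read_camera(n); return im,d,i
def quat(i):
    o=np.array(i["orientation"]); return o if o.shape==(3,3) else R.from_quat(o).as_matrix()
def pts(d,i):
    K=np.array(i["K"]);h,w=d.shape
    uv=np.stack(np.meshgrid(np.arange(w),np.arange(h)),-1).reshape(-1,1,2).astype(np.float64)
    n=rays(uv.reshape(-1,2),i).reshape(h,w,2)
    P=np.dstack([n*d[...,None],d]); P=P@quat(i).T+np.array(i["origin"]); P[d==0]=np.nan
    return P
def rays(uv,i):
    K=np.array(i["K"]);uv=np.asarray(uv,float).reshape(-1,1,2)
    return cv2.undistortPoints(uv,K,np.array([i["k1"],0,0,0.])).reshape(-1,2)
def onplane(uv,i,z):
    n=rays(uv,i); D=np.c_[n,np.ones(len(n))]@quat(i).T;o=np.array(i["origin"])
    return o+D*((z-o[2])/D[:,2])[:,None]
E
python3 - <<'E'
from h import *
for n in ("scene","side","wrist"):
    im,d,i=snap(n); cv2.imwrite(f"pics/{n}0.png",im); np.savez(f"{n}0.npz",im=im,d=d)
    print(n,i)
print(ctrl.get_state())
E
```

```text
scene {'K': array([[521.89048718,   0.        , 270.85987412],
       [  0.        , 521.89048718, 206.52402878],
       [  0.        ,   0.        ,   1.        ]]), 'k1': -0.16920073138616537, 'origin': array([1.32288031, 0.03963246, 0.71688815]), 'orientation': array([ 0.62618852,  0.64002612, -0.32249735, -0.30700158])}
side {'K': array([[419.34628826,   0.        , 276.69234835],
       [  0.        , 419.34628826, 206.84019254],
       [  0.        ,   0.        ,   1.        ]]), 'k1': -0.044717269875315324, 'origin': array([-0.09545942,  0.56941344,  0.58495939]), 'orientation': array([-0.32785245,  0.81782856, -0.43970546,  0.17415029])}
wrist {'K': array([[306.88122659,   0.        , 279.37266647],
       [  0.        , 306.88122659, 211.99843302],
       [  0.        ,   0.        ,   1.        ]]), 'k1': -0.0011712144405087359, 'origin': array([ 0.29995595, -0.608706  ,  0.37218495]), 'orientation': array([ 0.80692819, -0.56954673, -0.09085618,  0.12739144])}
{'time': 0.15, 'qpos': array([-1.38002099e+00,  2.87014753e-01,  1.57786625e+00,  6.94899316e-06,
        1.27859758e+00, -1.49988505e-01]), 'dq': array([-0.00024035, -0.00200272, -0.00388675, -0.00147386,  0.00096796,
       -0.00038937]), 'joint_efforts': array([ 1.54198544e-03, -4.06602073e+01, -2.93140644e+01, -1.24589924e-04,
        3.98087228e-03, -8.53918493e-06]), 'eef_pos': array([ 0.22552669, -0.635657  ,  0.23021604]), 'tcp_rot': array([ 9.85519813e-01,  1.69557686e-01, -1.59033321e-05, -9.42835498e-04]), 'contact_force': array([-0.51785247, -0.59663337,  0.01736084]), 'wrist_torque': array([-0.00174527, -0.01201728,  0.01035415]), 'finger_force': 0.0, 'opening': 0.9998033569789654}
```

View pics/scene0.png

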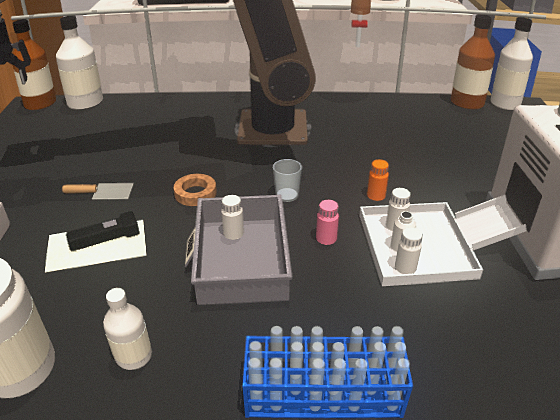

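View pics/side0.png

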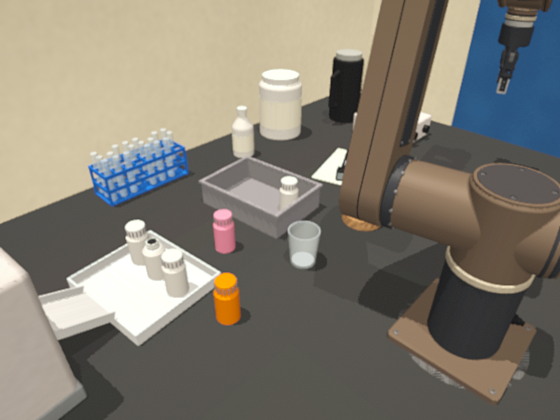

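The scene picture shows the tray with capped bottles at (400,210) and (408,250) and the open one between them at (405,230). The tote is at (243,250) with the packed bottle at (232,218) and the label on its left side at (190,245). The scanner lies on the mat at (103,232), head to the right. The side picture agrees.

```bash
cat > m.py <<'E'
from h import *
D={}
for n in ("scene","side"):
    z=np.load(n+"0.npz"); i=ctrl.camera_info(n); D[n]=(z["im"],z["d"],i,pts(z["d"],i))
def clus(n,lo,hi,reg,mn=15):
    im,d,i,P=D[n]; x0,x1,y0,y1=reg
    m=((P[...,2]>lo)&(P[...,2]<hi)&(P[...,0]>x0)&(P[...,0]<x1)&(P[...,1]>y0)&(P[...,1]<y1)).astype(np.uint8)
    k,l,s,c=cv2.connectedComponentsWithStats(m)
    for j in range(1,k):
        if s[j,4]<mn: continue
        q=P[l==j]; (cx,cy),r=cv2.minEnclosingCircle(q[:,:2].astype(np.float32))
        print(n,j,s[j],c[j].round(),"med",np.median(q,0).round(4),"min",q.min(0).round(3),"max",q.max(0).round(3),"circ",round(cx,4),round(cy,4),round(r,4),"col",np.median(im[l==j],0))
    return l
if __name__=="__main__":
    for n in D:
        print("--caps"); clus(n,0.078,0.1,(0.3,1.0,-0.5,0.4))
        print("--scan"); clus(n,0.02,0.06,(0.3,0.9,-0.6,-0.15))
        print("--tote rim"); clus(n,0.058,0.069,(0.3,1.0,-0.25,0.2),60)
        P=D[n][3]; print("table z",np.nanmedian(P[330:,150:240,2]) if n=="scene" else np.nanmedian(P[360:,150:300,2]))
E
python3 m.py
```

```text
--caps
scene 2 [289 159  10   6  17] [294. 161.] med [0.3068 0.0603 0.0793] min [0.301 0.047 0.078] max [0.318 0.067 0.082] circ 0.3101 0.0568 0.0132 col [133. 132. 132.]
scene 3 [372 159  17  13 176] [380. 165.] med [0.3357 0.25   0.0879] min [0.309 0.233 0.078] max [0.35  0.27  0.091] circ 0.3297 0.2511 0.0209 col [ 39. 133. 239.]
scene 4 [272 161  30  15  67] [285. 170.] med [0.3535 0.0355 0.0791] min [0.309 0.008 0.078] max [0.365 0.074 0.082] circ 0.3325 0.0403 0.0333 col [156. 158. 156.]
scene 5 [391 188  20  17 262] [401. 195.] med [0.4539 0.2767 0.0914] min [0.428 0.258 0.078] max [0.469 0.299 0.095] circ 0.4483 0.2774 0.0214 col [233.5 242.  239. ]
scene 6 [221 195  20  17 260] [231. 202.] med [ 0.4829 -0.0716  0.0909] min [ 0.456 -0.092  0.078] max [ 0.497 -0.053  0.094] circ 0.4755 -0.0725 0.0216 col [235. 242. 240.]
scene 7 [318 200  20  15 237] [328. 207.] med [0.4904 0.1235 0.0875] min [0.467 0.105 0.078] max [0.505 0.143 0.092] circ 0.4854 0.1246 0.0204 col [179. 154. 240.]
scene 8 [400 211  13  12 120] [406. 216.] med [0.5186 0.2778 0.0856] min [0.501 0.266 0.078] max
[... 5784 characters left out ...]
.]
side 15 [280 188  18  10  81] [288. 194.] med [ 0.4623 -0.058   0.0634] min [ 0.453 -0.093  0.058] max [ 0.488 -0.051  0.069] circ 0.4737 -0.0725 0.0221 col [185. 201. 208.]
side 16 [213 221  21  11 125] [223. 227.] med [0.4703 0.1358 0.064 ] min [0.462 0.103 0.058] max [0.5   0.145 0.069] circ 0.4823 0.1242 0.0222 col [158. 141. 228.]
side 17 [290 226  28  10 124] [303. 230.] med [0.349  0.0172 0.0638] min [0.314 0.009 0.058] max [0.362 0.051 0.069] circ 0.336 0.034 0.0278 col [158.5 166.  164.5]
side 18 [288 236  27  13 102] [301. 244.] med [0.3149 0.0648 0.0629] min [0.3   0.041 0.058] max [0.353 0.072 0.069] circ 0.3265 0.0529 0.0281 col [178. 185. 182.]
table z 0.00021476317987334514
```

Run:
```python
from m import *
def rect(q): 
    r=cv2.minAreaRect(q[:,:2].astype(np.float32)); return [np.round(a,4) for a in r]
def sel(n,lo,hi,x0,x1,y0,y1,f=None):
    im,d,i,P=D[n]; m=(P[...,2]>lo)&(P[...,2]<hi)&(P[...,0]>x0)&(P[...,0]<x1)&(P[...,1]>y0)&(P[...,1]<y1)
    if f is not None: m&=f(im.astype(int))
    return P[m]
for n in D:
    q=sel(n,.058,.069,.4,.72,-.17,.08)
    print(n,"rim",rect(q))
    # +y edge fit: outermost per x-bin ; short ends
    for nm,ax,sg,lo,hi in (("+y",1,1,.44,.66),("-y",1,-1,.44,.66),("+x",0,1,-.11,.02),("-x",0,-1,-.11,.02)):
        o=1-ax; b=np.arange(lo,hi,.01); L=[]
        for a in b:
            s=q[(q[:,o]>a)&(q[:,o]<a+.01)]
            if len(s): L.append((a+.005,(s[:,ax]*sg).max()*sg))
        L=np.array(L); print(nm,L[:,1].round(3),np.polyfit(L[:,0],L[:,1],1).round(4))
    q=sel(n,.018,.03,.3,.75,.12,.45); print("tray",rect(q),q.min(0),q.max(0))
    w=lambda im:im.min(2)>190
    q=sel(n,-.004,.009,.35,.7,-.55,-.17,lambda im:im.min(2)>130); print("mat",rect(q),len(q))
    q=sel(n,.024,.045,.4,.6,-.45,-.25); print("scanner",rect(q),q[:,2].max(),len(q))
    q=sel(n,.02,.058,.45,.66,-.2,-.148,lambda im:im.min(2)>120); 
    if len(q): print("label",len(q),np.median(q,0),q.min(0),q.max(0))
s=D["scene"][0][150:330,30:350]; cv2.imwrite("pics/c1.png",cv2.resize(s,None,fx=2.5,fy=2.5,interpolation=cv2.INTER_CUBIC))
```

```text
scene rim [array([ 0.5503, -0.0493]), array([0.2539, 0.1788]), np.float64(5.2411)]
+y [0.03  0.03  0.032 0.032 0.034 0.034 0.035 0.037 0.037 0.039 0.039 0.041
 0.041 0.043 0.043 0.043 0.045 0.047 0.047 0.047 0.048 0.048 0.05 ] [ 0.0919 -0.011 ]
-y [-0.146 -0.145 -0.143 -0.144 -0.142 -0.141 -0.14  -0.14  -0.139 -0.14
 -0.137 -0.138 -0.137 -0.135 -0.135 -0.133 -0.132 -0.131 -0.13  -0.129
 -0.13  -0.128 -0.127] [ 0.0836 -0.183 ]
+x [0.681 0.68  0.68  0.678 0.677 0.677 0.676 0.674 0.674 0.674 0.672 0.671
 0.67 ] [-0.0916  0.6715]
-x [0.429 0.428 0.488 0.49  0.489 0.425 0.424 0.422 0.424 0.421 0.42  0.418
 0.418] [-0.3993  0.4203]
tray [array([0.4999, 0.2928]), array([0.3171, 0.285 ]), np.float64(68.6706)] [0.32767268 0.12058706 0.01801045] [0.6264827  0.42997718 0.02998067]
mat [array([ 0.4942, -0.3608]), array([0.2386, 0.2925]), np.float64(80.7458)] 2440
scanner [array([ 0.497 , -0.3501]), array([0.0537, 0.1501]), np.float64(26.3796)] 0.039924779154061785 968
label 36 [ 0.56337666 -0.15496503  0.02816541] [ 0.52191691 -0.16075594  0.02208238] [ 0.59372557 -0.14831938  0.04201849]
side r
[... 258 characters left out ...]
147 -0.146 -0.145 -0.146 -0.144 -0.144 -0.142 -0.143
 -0.141 -0.14  -0.136 -0.138 -0.135 -0.135 -0.136 -0.132 -0.134 -0.132
 -0.131 -0.131 -0.127] [ 0.0971 -0.1932]
+x [0.678 0.679 0.677 0.678 0.678 0.675 0.673 0.671 0.672 0.67  0.671 0.671
 0.668] [-0.0908  0.6699]
-x [0.43  0.429 0.428 0.427 0.427 0.426 0.425 0.424 0.422 0.421 0.421 0.42
 0.418] [-0.0903  0.4204]
tray [array([0.463 , 0.2709]), array([0.3154, 0.2987]), np.float64(4.7328)] [0.30643938 0.12094774 0.01800762] [0.62387213 0.42644546 0.02999269]
mat [array([ 0.5358, -0.3408]), array([0.2369, 0.1586]), np.float64(85.2415)] 610
scanner [array([ 0.5079, -0.3408]), array([0.0205, 0.1467]), np.float64(29.1413)] 0.0396026701523009 117
```

View pics/c1.png

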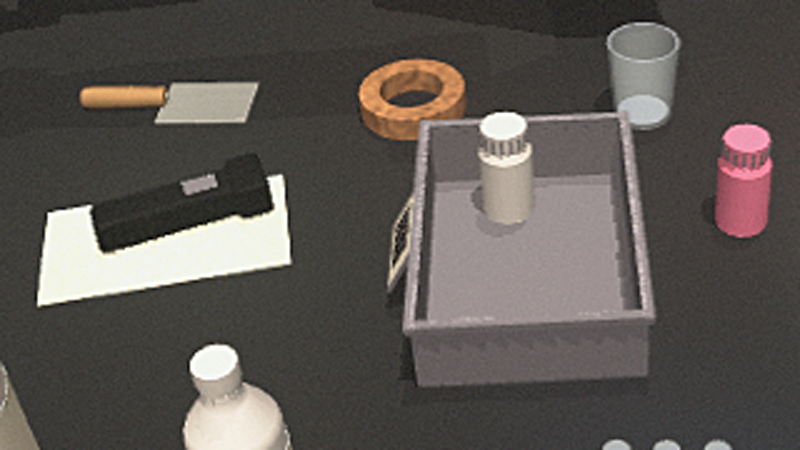

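```bash
cat > go.py <<'E'
# usage: go.py x,y,z,yaw[,pitch about world x] ... -> rows from present pose
import sys; from h import *
s=ctrl.get_state(); p0=np.array(s["eef_pos"]); R0=R.from_quat(s["tcp_rot"])
for a in sys.argv[1:]:
    v=[float(k) for k in a.split(",")]; 
    T=R.from_euler("z",v[3])*R.from_euler("x",np.pi)
    if len(v)>4: T=R.from_euler("x",v[4])*T
    print((R0.inv().apply(np.array(v[:3])-p0)*100).round(2),(R0.inv()*T).as_rotvec().round(3))
E
python3 go.py 0.45,-0.42,0.23,0 0.56,-0.05,0.23,0 0.446,0.277,0.2,0
```

```text
[ 28.36 -12.82   0.05] [-0.002  0.     0.341]
[ 51.1  -44.02   0.12] [-0.002  0.     0.341]
[ 51.28 -78.64   3.18] [-0.002  0.     0.341]
```

```bash
python3 -m crank '[[28.4,-12.8,0,0,0,0.341],[28.4,-12.8,0,0,0,0.341],[28.4,-12.8,0,0,0,0.341],[28.4,-12.8,0,0,0,0.341],[28.4,-12.8,0,0,0,0.341],[28.4,-12.8,0,0,0,0.341],[51,-44,0,0,0,0.341],[51,-44,0,0,0,0.341],[51,-44,0,0,0,0.341],[51,-44,0,0,0,0.341]]' 1 40; python3 go.py 0.56,-0.05,0.23,0 0.446,0.277,0.16,0
```

```text
time: 1.15
eef_pos: [0.5016, -0.2354, 0.231]
tcp_rot: [1.0, -0.0, -0.0, -0.0]
contact_force: [0.6, -0.1, -0.3]
opening: 1.003
finger_force: 0.0
[  5.84 -18.54   0.1 ] [-0.  0. -0.]
[ -5.58 -51.23   7.12] [-0.  0. -0.]
```

```bash
python3 -m crank '[[5,-18,0,0,0,0],[5,-18,0,0,0,0],[5,-18,0,0,0,0],[-5.6,-50,7,0,0,0],[-5.6,-50,7,0,0,0],[-5.6,-50,7,0,0,0],[-5.6,-50,7,0,0,0],[-5.6,-50,7,0,0,0],[-5.6,-50,7,0,0,0],[-5.6,-50,7,0,0,0]]'; python3 -m crank '[[0,0,0,0,0,0],[0,0,0,0,0,0]]'; python3 go.py 0.446,0.277,0.16,0  0.446,0.277,0.03,0
python3 - <<'E'
from h import *
im,d,i=snap("wrist"); P=pts(d,i); cv2.imwrite("pics/w1.png",im)
m=((P[...,2]>.08)&(P[...,2]<.1)).astype(np.uint8); k,l,s,c=cv2.connectedComponentsWithStats(m)
for j in range(1,k):
    if s[j,4]>60:
        q=P[l==j]; q=q[q[:,2]>np.nanmax(q[:,2])-.006]; print(c[j].round(),s[j,4],q.mean(0).round(4),cv2.minEnclosingCircle(q[:,:2].astype(np.float32)),np.median(im[l==j],0))
E
```

```text
time: 2.15
eef_pos: [0.4508, 0.2407, 0.1656]
tcp_rot: [1.0, -0.0, 0.0, -0.0]
contact_force: [0.3, 0.6, 0.0]
opening: 1.001
finger_force: 0.0
time: 2.35
eef_pos: [0.451, 0.2399, 0.1654]
tcp_rot: [1.0, 0.001, -0.001, 0.0]
contact_force: [0.5, -0.7, -0.1]
opening: 1.001
finger_force: 0.0
[-0.49 -3.72  0.54] [0.001 0.001 0.003]
[-0.47 -3.72 13.54] [0.001 0.001 0.003]
[223.  36.] 3398 [0.5751 0.2765 0.0914] ((0.575133740901947, 0.2767845392227173), 0.019906263798475266) [217. 212. 211.]
[226. 138.] 986 [0.5125 0.278  0.086 ] ((0.5121931433677673, 0.27816060185432434), 0.012173991650342941) [61.  65.5 70. ]
[435. 178.] 2255 [0.4841 0.1263 0.0874] ((0.48322516679763794, 0.12515828013420105), 0.019938139244914055) [170. 155. 212.]
[230. 226.] 2018 [0.4468 0.2776 0.0911] ((0.44569385051727295, 0.2779005169868469), 0.01990126259624958) [212.5 216.  215. ]
[267. 347.] 1357 [0.3309 0.2508 0.0869] ((0.32890164852142334, 0.25080612301826477), 0.01992044411599636) [ 37. 142. 211.]
```

View pics/w1.png

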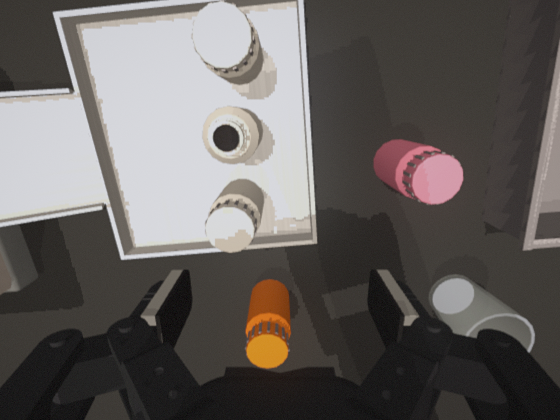

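The wrist picture shows the tray with capped bottles at (230,226) and (223,36), the open one at (226,138), and the orange look-alike at (268,345) outside the tray. I take the near one first.

```bash
python3 -m crank '[[-0.5,-3.75,0.5,0,0,0],[-0.5,-3.75,0.5,0,0,0],[-0.5,-3.75,4,0,0,0],[-0.5,-3.75,8,0,0,0],[-0.5,-3.75,11,0,0,0],[-0.5,-3.75,12.5,0,0,0],[-0.5,-3.75,13.5,0,0,0],[-0.5,-3.75,13.5,0,0,0],[-0.5,-3.75,13.5,0,0,0]]'; python3 -m crank '[[0,0,0,0,0,0],[0,0,0,0,0,0],[0,0,0,0,0,0],[0,0,0,0,0,0],[0,0,0,0,0,0],[0,0,0,0,0,0],[0,0,0,0,0,0],[0,0,0,0,0,0],[0,0,0,0,0,0],[0,0,0,0,0,0]]' 0 40
```

```text
time: 3.3
eef_pos: [0.4483, 0.2765, 0.0323]
tcp_rot: [1.0, -0.0, 0.001, -0.0]
contact_force: [0.7, -0.0, 0.3]
opening: 0.994
finger_force: 0.0
time: 4.3
eef_pos: [0.4477, 0.2769, 0.0321]
tcp_rot: [1.0, -0.0, 0.001, -0.0]
contact_force: [-1.0, 0.4, 6.6]
opening: 0.501
finger_force: 41.3
```

```bash
python3 -m crank '[[0,0,-0.5,0,0,0],[0,0,-1.5,0,0,0],[0,0,-3.5,0,0,0],[0,0,-6,0,0,0],[0,0,-9,0,0,0],[0,0,-12,0,0,0],[0,0,-14,0,0,0],[0,0,-15,0,0,0],[0,0,-15,0,0,0],[0,0,-15,0,0,0]]';  python3 go.py 0.617,-0.0436,0.182,0.09
```

```text
time: 5.3
eef_pos: [0.4461, 0.2761, 0.1798]
tcp_rot: [1.0, -0.0, -0.001, 0.0]
contact_force: [-0.0, -0.9, -1.9]
opening: 0.503
finger_force: 40.9
[17.09 31.97 -0.23] [ 0.001  0.002 -0.09 ]
```

```bash
python3 -m crank '[[0.6,1,0,0,0,0],[2,3.5,0,0,0,-0.01],[4,7.5,0,0,0,-0.03],[6,11.5,0,0,0,-0.05],[8,15.5,0,0,0,-0.06],[10.5,19.5,0,0,0,-0.07],[12.5,23.5,0,0,0,-0.08],[15,28,0,0,0,-0.09],[16.5,31,0,0,0,-0.09],[17.1,32,0,0,0,-0.09]]'; python3 -m crank '[[0,0,0,0,0,0],[0,0,0,0,0,0]]';  python3 go.py 0.617,-0.0436,0.06,0.09 0.617,-0.0436,0.0335,0.09
python3 - <<'E'
from h import *
for n in ("scene","side"):
    im,d,i=snap(n); np.savez(n+"1.npz",im=im,d=d); cv2.imwrite(f"pics/{n}1.png",im)
E
```

```text
time: 6.3
eef_pos: [0.6183, -0.0479, 0.1791]
tcp_rot: [0.999, 0.043, -0.001, 0.0]
contact_force: [-0.1, 0.7, -0.7]
opening: 0.5
finger_force: 41.0
time: 6.5
eef_pos: [0.6169, -0.043, 0.1797]
tcp_rot: [0.999, 0.045, -0.001, -0.001]
contact_force: [-0.5, -0.0, -1.5]
opening: 0.502
finger_force: 41.0
[ 0.04  0.08 11.97] [-0.001  0.002 -0.   ]
[ 0.04  0.08 14.62] [-0.001  0.002 -0.   ]
```

View pics/scene1.png

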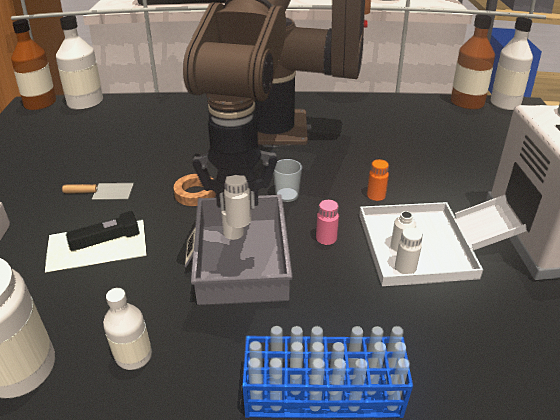

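The bottle hangs upright in the fingers at (237,200) above the tote. The other two still stand in the tray, at (402,230) and (408,250).

```bash
python3 -m crank '[[0,0,1,0,0,0],[0,0,3.5,0,0,0],[0,0,7,0,0,0],[0,0,10,0,0,0],[0,0,12.3,0,0,0],[0,0,13.5,0,0,0],[0,0,14.2,0,0,0],[0,0,14.6,0,0,0],[0,0,14.7,0,0,0],[0,0,14.7,0,0,0]]'; python3 -m crank '[[0,0,0,0,0,0],[0,0,0,0,0,0],[0,0,0,0,0,0],[0,0,0,0,0,0],[0,0,0,0,0,0],[0,0,0,0,0,0]]' 0.78; python3 -m crank '[[0,0,-1,0,0,0],[0,0,-3,0,0,0],[0,0,-6,0,0,0],[0,0,-10,0,0,0],[0,0,-13,0,0,0],[0,0,-15,0,0,0],[0,0,-15,0,0,0],[0,0,-15,0,0,0]]'; python3 go.py 0.576,0.277,0.182,0
```

```text
time: 7.6
eef_pos: [0.6187, -0.0438, 0.0351]
tcp_rot: [0.999, 0.045, 0.001, 0.0]
contact_force: [0.9, 0.1, -1.1]
opening: 0.5
finger_force: 41.0
time: 8.2
eef_pos: [0.6178, -0.0436, 0.034]
tcp_rot: [0.999, 0.045, 0.0, -0.0]
contact_force: [0.0, 0.3, -0.1]
opening: 0.778
finger_force: 0.0
time: 9.0
eef_pos: [0.6178, -0.0436, 0.1842]
tcp_rot: [0.999, 0.045, 0.0, 0.0]
contact_force: [-0.4, -0.4, -0.9]
opening: 0.778
finger_force: 0.0
[ -1.28 -32.3    0.21] [ 0.    -0.001  0.09 ]
```

```bash
python3 -m crank '[[0,-5,0,0,0,0.05],[-0.5,-10,0,0,0,0.09],[-1,-15,0,0,0,0.09],[-1.3,-20,0,0,0,0.09],[-1.3,-25,0,0,0,0.09],[-1.3,-29,0,0,0,0.09],[-1.3,-32.3,0,0,0,0.09],[-1.3,-32.3,0,0,0,0.09],[-1.3,-32.3,0,0,0,0.09],[-1.3,-32.3,0,0,0,0.09]]' 1;  python3 - <<'E'
from h import *
for n in ("wrist","side","scene"):
    im,d,i=snap(n); P=pts(d,i)
    m=((P[...,2]>.078)&(P[...,2]<.1)&(P[...,0]>.4)&(P[...,0]<.7)&(abs(P[...,1]-.1)<.25)).astype(np.uint8); k,l,s,c=cv2.connectedComponentsWithStats(m)
    for j in range(1,k):
      if s[j,4]>60:
        q=P[l==j]; q=q[q[:,2]>np.nanmax(q[:,2])-.006]; print(n,c[j].round(),s[j,4],q.mean(0).round(4),np.round(cv2.minEnclosingCircle(q[:,:2].astype(np.float32))[0],4))
E
python3 go.py 0.5755,0.277,0.182,0  0.5755,0.277,0.032,0
```

```text
time: 10.0
eef_pos: [0.5754, 0.2758, 0.1824]
tcp_rot: [1.0, -0.001, -0.001, 0.001]
contact_force: [0.0, -0.6, -0.3]
opening: 1.002
finger_force: 0.0
wrist [279. 212.] 1800 [0.577  0.2768 0.0912] [0.5762 0.2767]
wrist [277. 277.] 668 [0.5142 0.2781 0.0856] [0.5132 0.2779]
wrist [445. 304.] 1250 [0.4876 0.1251 0.087 ] [0.485  0.1255]
side [239. 167.] 162 [ 0.615  -0.0429  0.0921] [ 0.6168 -0.0458]
side [288. 182.] 181 [ 0.4736 -0.071   0.092 ] [ 0.4754 -0.0737]
side [222. 216.] 217 [0.4824 0.125  0.0882] [0.4844 0.1225]
side [135. 228.] 278 [0.5735 0.2759 0.092 ] [0.5745 0.2752]
side [152. 243.] 126 [0.5109 0.2769 0.0864] [0.5122 0.2772]
scene [231. 203.] 265 [ 0.4773 -0.0719  0.0915] [ 0.4782 -0.0728]
scene [328. 207.] 237 [0.4869 0.1243 0.0878] [0.4857 0.1245]
scene [406. 216.] 120 [0.5152 0.2783 0.0863] [0.5142 0.2797]
scene [411. 236.] 306 [0.5783 0.2763 0.0915] [0.5772 0.2762]
scene [239. 249.] 345 [ 0.6192 -0.0437  0.0917] [ 0.6174 -0.0436]
[-0.06 -0.14  0.16] [ 0.     0.001 -0.002]
[-0.05 -0.15 15.16] [ 0.     0.001 -0.002]
```

Bottle A stands in the tote at (0.617, -0.044). Next I grasp bottle B.

```bash
python3 -m crank '[[0.05,-0.1,2,0,0,0],[0.05,-0.1,5,0,0,0],[0.05,-0.1,9,0,0,0],[0.05,-0.1,12,0,0,0],[0.05,-0.1,14,0,0,0],[0.05,-0.1,15,0,0,0],[0.05,-0.1,15.1,0,0,0],[0.05,-0.1,15.1,0,0,0]]'; python3 -m crank '[[0,0,0,0,0,0],[0,0,0,0,0,0],[0,0,0,0,0,0],[0,0,0,0,0,0],[0,0,0,0,0,0],[0,0,0,0,0,0],[0,0,0,0,0,0],[0,0,0,0,0,0],[0,0,0,0,0,0]]' 0 40;  python3 -m crank '[[0,0,-0.5,0,0,0],[0,0,-1.5,0,0,0],[0,0,-3.5,0,0,0],[0,0,-6,0,0,0],[0,0,-9,0,0,0],[0,0,-12,0,0,0],[0,0,-14,0,0,0],[0,0,-15,0,0,0],[0,0,-15,0,0,0],[0,0,-15,0,0,0]]';  python3 go.py 0.546,-0.050,0.182,0.09
```

```text
time: 10.95
eef_pos: [0.5773, 0.2778, 0.034]
tcp_rot: [1.0, -0.0, 0.001, -0.0]
contact_force: [-1.2, -0.4, 0.8]
opening: 0.999
finger_force: 0.0
time: 11.85
eef_pos: [0.5774, 0.2781, 0.0344]
tcp_rot: [1.0, -0.0, 0.001, -0.0]
contact_force: [0.0, -0.9, 5.7]
opening: 0.505
finger_force: 41.3
time: 12.85
eef_pos: [0.5756, 0.2777, 0.1816]
tcp_rot: [1.0, -0.0, -0.001, 0.0]
contact_force: [0.3, -0.4, -1.6]
opening: 0.504
finger_force: 40.9
[-2.950e+00  3.277e+01 -2.000e-02] [ 0.     0.002 -0.09 ]
```

```bash
python3 -m crank '[[0,1,0,0,0,0],[-0.3,3.5,0,0,0,-0.01],[-0.7,7.5,0,0,0,-0.03],[-1,11.5,0,0,0,-0.05],[-1.4,15.5,0,0,0,-0.06],[-1.8,19.5,0,0,0,-0.07],[-2.2,24,0,0,0,-0.08],[-2.6,28.5,0,0,0,-0.09],[-2.9,31.5,0,0,0,-0.09],[-2.95,32.8,0,0,0,-0.09]]'; python3 -m crank '[[0,0,0,0,0,0],[0,0,0,0,0,0],[0,0,0,0,0,0]]';  python3 go.py  0.546,-0.050,0.0355,0.09
```

```text
time: 13.85
eef_pos: [0.5455, -0.0529, 0.1815]
tcp_rot: [0.999, 0.043, -0.001, -0.0]
contact_force: [0.9, 1.0, -1.3]
opening: 0.505
finger_force: 41.0
time: 14.15
eef_pos: [0.5467, -0.0488, 0.1826]
tcp_rot: [0.999, 0.046, -0.0, -0.0]
contact_force: [0.2, 1.5, -1.2]
opening: 0.503
finger_force: 41.0
[-0.08  0.13 14.71] [-0.001  0.001  0.001]
```

```bash
python3 -m crank '[[0,0,1,0,0,0],[0,0,3.5,0,0,0],[0,0,7,0,0,0],[0,0,10,0,0,0],[0,0,12.3,0,0,0],[0,0,13.5,0,0,0],[0,0,14.2,0,0,0],[0,0,14.6,0,0,0],[0,0,14.7,0,0,0],[0,0,14.7,0,0,0]]'; python3 -m crank '[[0,0,0,0,0,0],[0,0,0,0,0,0],[0,0,0,0,0,0],[0,0,0,0,0,0],[0,0,0,0,0,0],[0,0,0,0,0,0]]' 0.78; python3 -m crank '[[0,0,-1,0,0,0],[0,0,-3,0,0,0],[0,0,-6,0,0,0],[0,0,-10,0,0,0],[0,0,-14,0,0,0],[0,0,-18,0,0,0],[0,0,-20,0,0,0],[0,0,-20,0,0,0],[0,0,-20,0,0,0]]'; python3 go.py 0.48,-0.34,0.24,2.03
```

```text
time: 15.15
eef_pos: [0.5477, -0.0502, 0.037]
tcp_rot: [0.999, 0.045, 0.001, 0.0]
contact_force: [0.6, 0.1, -2.5]
opening: 0.502
finger_force: 41.1
time: 15.75
eef_pos: [0.5469, -0.0501, 0.036]
tcp_rot: [0.999, 0.045, 0.0, 0.0]
contact_force: [0.4, -0.0, 0.1]
opening: 0.78
finger_force: 0.0
time: 16.65
eef_pos: [0.5466, -0.05, 0.2358]
tcp_rot: [0.999, 0.045, 0.0, 0.0]
contact_force: [0.1, 1.0, -0.7]
opening: 0.778
finger_force: 0.0
[-9.23 28.29 -0.41] [ 0.   -0.   -1.94]
```

```bash
python3 -m crank '[[-9.2,28.3,0,0,0,-1.94],[-9.2,28.3,0,0,0,-1.94],[-9.2,28.3,0,0,0,-1.94],[-9.2,28.3,0,0,0,-1.94],[-9.2,28.3,0,0,0,-1.94],[-9.2,28.3,0,0,0,-1.94],[-9.2,28.3,0,0,0,-1.94],[-9.2,28.3,0,0,0,-1.94],[-9.2,28.3,0,0,0,-1.94],[-9.2,28.3,0,0,0,-1.94]]' 1; python3 go.py 0.48,-0.34,0.24,2.03
```

```text
time: 17.65
eef_pos: [0.4793, -0.3396, 0.2325]
tcp_rot: [0.721, 0.693, -0.0, -0.003]
contact_force: [-0.7, 0.2, 0.5]
opening: 1.001
finger_force: 0.0
[-0.03  0.07 -0.75] [-0.003 -0.005 -0.499]
```

```bash
python3 -m crank '[[0,0,-0.6,0,0,-0.48],[0,0,-0.6,0,0,-0.48],[0,0,-0.6,0,0,-0.48],[0,0,-0.6,0,0,-0.48],[0,0,-0.6,0,0,-0.48],[0,0,-0.6,0,0,-0.48]]'
cat > w.py <<'E'
import sys; from h import *
im,d,i=snap("wrist"); P=pts(d,i); np.savez("w2.npz",im=im,d=d,P=P)
cv2.imwrite("pics/%s.png"%sys.argv[1],im)
def rect(q,t):
    c,w,a=cv2.minAreaRect(q[:,:2].astype(np.float32)); print(t,np.round(c,4),np.round(w,4),round(a,1),len(q))
box=(P[...,0]>.35)&(P[...,0]<.65)&(P[...,1]>-.5)&(P[...,1]<-.22)
for lo in (.022,.030):
    m=(box&(P[...,2]>lo)&(P[...,2]<.045)).astype(np.uint8); k,l,s,c=cv2.connectedComponentsWithStats(m); j=1+np.argmax(s[1:,4]); rect(P[l==j],"scanner>%g"%lo); print(c[j],P[l==j][:,2].max())
m=(box&(P[...,2]<.012)&(im.min(2)>120)).astype(np.uint8); k,l,s,c=cv2.connectedComponentsWithStats(m); j=1+np.argmax(s[1:,4]); rect(P[l==j],"mat"); print(c[j])
s=ctrl.get_state(); print(s["eef_pos"],s["tcp_rot"],s["qpos"].round(3))
E
python3 w.py w2
```

```text
time: 18.25
eef_pos: [0.48, -0.3396, 0.2398]
tcp_rot: [0.538, 0.843, 0.0, -0.002]
contact_force: [0.0, 0.9, -0.7]
opening: 0.995
finger_force: 0.0
scanner>0.022 [ 0.4933 -0.351 ] [0.0492 0.1483] 26.2 3884
[286.54685891 188.6161174 ] 0.03905642790212921
scanner>0.03 [ 0.4933 -0.351 ] [0.0492 0.1483] 26.2 3806
[286.54729375 188.65055176] 0.03905642790212921
mat [ 0.5164 -0.3648] [0.1219 0.2133] 15.8 10691
[302.20905434 203.58918717]
[ 0.48011406 -0.33971186  0.24032173] [ 5.38279257e-01  8.42765395e-01  3.17605649e-04 -1.35242726e-03] [-0.788  0.091  1.785  0.     1.268 -1.222]
```

View pics/w2.png

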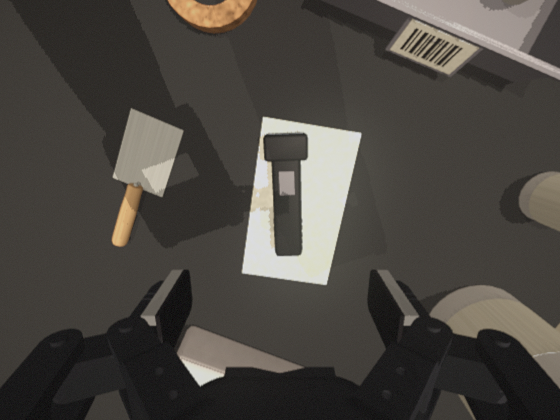

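The wrist picture shows the scanner at (287,190) on the mat, head up towards the tote, and the label with its barcode at (433,47).

```bash
python3 go.py 0.4935,-0.3505,0.12,2.03 0.4935,-0.3505,0.006,2.03
python3 - <<'E'
from h import *
z=np.load("w2.npz"); im,P=z["im"],z["P"]
m=np.zeros(im.shape[:2],np.uint8); m[8:90,370:495]=1
m&=((im.max(2)>110)&(im[...,2].astype(int)-im[...,0]>8)).astype(np.uint8)
m=cv2.morphologyEx(m,cv2.MORPH_CLOSE,np.ones((9,9)))
k,l,s,c=cv2.connectedComponentsWithStats(m); j=1+np.argmax(s[1:,4]); print(s[j],c[j])
q=P[l==j]; q=q[~np.isnan(q[:,0])]; print(q.mean(0).round(4),q.min(0).round(3),q.max(0).round(3))
cc=q.mean(0); n=np.linalg.svd(q-np.median(q,0),full_matrices=False)[2][2]; print("normal",n.round(3))
E
```

```text
[-1.57  0.77 12.03] [-0.001 -0.003 -0.025]
[-1.6   0.78 23.43] [-0.001 -0.003 -0.025]
[ 390    8  105   67 5045] [445.25946482  35.49157582]
[ 0.5648 -0.1316  0.039 ] [ 0.503 -0.162  0.001] [ 0.628 -0.074  0.067]
normal [ 0.139 -0.737 -0.661]
```

```bash
python3 -m crank '[[-0.8,0.4,3,0,0,-0.025],[-1.6,0.8,7,0,0,-0.025],[-1.6,0.8,12,0,0,-0.025],[-1.6,0.8,16,0,0,-0.025],[-1.6,0.8,19.5,0,0,-0.025],[-1.6,0.8,22,0,0,-0.025],[-1.6,0.8,23.2,0,0,-0.025],[-1.6,0.8,23.4,0,0,-0.025],[-1.6,0.8,23.4,0,0,-0.025]]'; python3 -m crank '[[0,0,0,0,0,0],[0,0,0,0,0,0],[0,0,0,0,0,0],[0,0,0,0,0,0],[0,0,0,0,0,0],[0,0,0,0,0,0],[0,0,0,0,0,0],[0,0,0,0,0,0],[0,0,0,0,0,0]]' 0 60
python3 - <<'E'
from h import *
z=np.load("w2.npz"); im,P=z["im"],z["P"]
m=np.zeros(im.shape[:2],np.uint8); cv2.fillPoly(m,[np.array([[409,20],[481,43],[450,74],[389,46]])],1)
g=cv2.cvtColor(im,cv2.COLOR_BGR2GRAY); cv2.imwrite("pics/c2.png",cv2.resize(im[0:100,360:520],None,fx=5,fy=5))
q=P[cv2.erode(m,np.ones((5,5)))>0]; print(len(q),q.mean(0).round(4),q.min(0).round(3),q.max(0).round(3))
n=np.linalg.svd(q-q.mean(0),full_matrices=False)[2][2]; print("normal",n.round(3))
E
```

```text
time: 19.2
eef_pos: [0.4951, -0.3518, 0.0087]
tcp_rot: [0.527, 0.85, -0.0, 0.001]
contact_force: [0.5, 0.3, -0.4]
opening: 1.003
finger_force: 0.0
time: 20.1
eef_pos: [0.4953, -0.352, 0.0092]
tcp_rot: [0.527, 0.85, -0.0, 0.001]
contact_force: [-1.0, -0.7, 5.6]
opening: 0.391
finger_force: 62.3
2080 [nan nan nan] [nan nan nan] [nan nan nan]Traceback (most recent call last):
  File "<stdin>", line 6, in <module>
    u, s, vh = gufunc(a, signature=signature)
               ~~~~~~^^^^^^^^^^^^^^^^^^^^^^^^
    raise LinAlgError("SVD did not converge")
numpy.linalg.LinAlgError: SVD did not converge
```

View pics/c2.png

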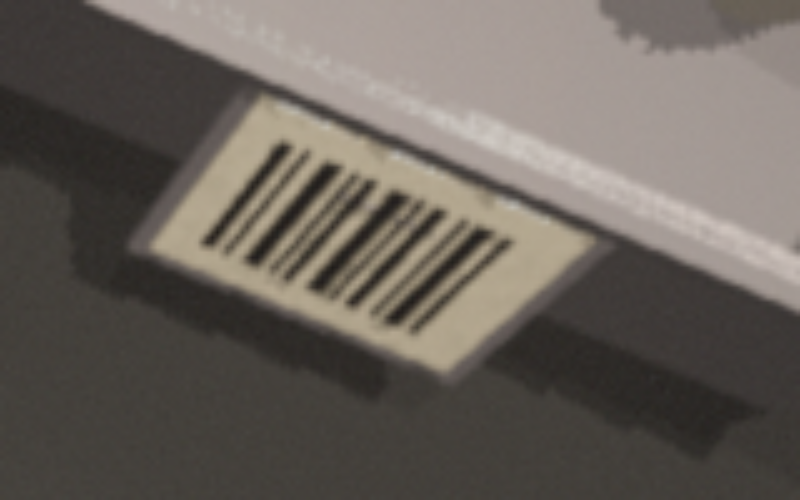

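The crop shows the label's corners at about (412,19), (480,48), (450,75) and (391,50) in the wrist picture.

Run:
```python
from h import *
z=np.load("w2.npz"); im,P=z["im"],z["P"]
c=np.array([[412.4,19],[480,47.6],[450,75],[391,50]])
m=np.zeros(im.shape[:2],np.uint8); cv2.fillPoly(m,[c.round().astype(int)],1); m=cv2.erode(m,np.ones((5,5)))
q=P[m>0]; q=q[~np.isnan(q[:,0])]; 
for _ in range(4):
    A=np.c_[q[:,:2],np.ones(len(q))]; k=np.linalg.lstsq(A,q[:,2],rcond=None)[0]; r=abs(A@k-q[:,2]); q=q[r<max(.003,2*np.median(r))]
n=np.array([k[0],k[1],-1]); n/=np.linalg.norm(n); print(len(q),q.mean(0).round(4),q.min(0).round(3),q.max(0).round(3),n.round(3),r.mean())
for u,v in c.round().astype(int).tolist()+[[433,46],[434,47]]: print(u,v,np.nanmedian(P[v-1:v+2,u-1:u+2].reshape(-1,3),0).round(4))
# label prediction from tote frame
for a in (.0907,): print(np.array([.55,-.0495])+R.from_euler("z",a).as_matrix()[:2,:2]@[0,-.105])
```

```text
2014 [ 0.5583 -0.1477  0.0435] [ 0.525 -0.16   0.026] [ 0.592 -0.136  0.059] [-0.079  0.86  -0.504] 0.001009904812793131
412 19 [ 0.5221 -0.1414  0.0586]
480 48 [ 0.5935 -0.1348  0.0589]
450 75 [ 0.5955 -0.1553  0.024 ]
391 50 [ 0.5256 -0.1613  0.0243]
433 46 [ 0.5566 -0.147   0.0454]
434 47 [ 0.5583 -0.1472  0.0451]
[ 0.55951045 -0.15406841]
```

```bash
cat > aim.py <<'E'
import sys; from h import *
L=np.array([.559,-.148,.042]); p=float(sys.argv[1]); dist=float(sys.argv[2]); win=np.array([.0771,0,-.011])
s=ctrl.get_state(); p0=np.array(s["eef_pos"]); R0=R.from_quat(s["tcp_rot"])
T=R.from_euler("z",1.661)*R.from_euler("y",p)*R.from_euler("x",np.pi)
w=L-dist*T.as_matrix()[:,0]; t=w-T.apply(win); print("tcp",t.round(4),"win",w.round(4))
print((R0.inv().apply(t-p0)*100).round(2),(R0.inv()*T).as_rotvec().round(3))
wc=p0+R0.apply(win); print("now: label in window frame (x,y,z)",(R0.inv().apply(L-wc)*[1,-1,-1]).round(4),"axis",R0.as_matrix()[:,0].round(3), "q",s["qpos"].round(3))
E
python3 -m crank '[[0,0,-0.5,0,0,0],[0,0,-1.5,0,0,0],[0,0,-3.5,0,0,0],[0,0,-6,0,0,0],[0,0,-8.5,0,0,0],[0,0,-10.5,0,0,0],[0,0,-12,0,0,0],[0,0,-12,0,0,0],[0,0,-12,0,0,0]]'; python3 aim.py 0.45 0.1
python3 - <<'E'
from h import *
im,d,i=snap("wrist"); s=ctrl.get_state(); P=pts(d,i); R0=R.from_quat(s["tcp_rot"])
q=(P-s["eef_pos"])@R0.as_matrix()
m=((abs(q[...,1])<.04)&(abs(q[...,2])<.05)&(q[...,0]>-.1)&(q[...,0]<.12)); cv2.imwrite("pics/w3.png",im)
m[:, :]&=(im.max(2)<120); k,l,st,c=cv2.connectedComponentsWithStats(m.astype(np.uint8)); 
for j in range(1,k):
    if st[j,4]>150: a=q[l==j]; print(st[j],a.min(0).round(4),a.max(0).round(4),np.median(a,0).round(4),cv2.minAreaRect(a[:,:2].astype(np.float32)))
a=q[m&(q[...,2]<-.02)&(q[...,0]>.045)]; print(np.polyfit(a[:,0],a[:,2],1),a.max(0),a.min(0),len(a))
E
```

```text
time: 21.0
eef_pos: [0.4942, -0.351, 0.1274]
tcp_rot: [0.527, 0.85, 0.0, -0.0]
contact_force: [-0.3, 0.3, -2.8]
opening: 0.389
finger_force: 61.4
tcp [ 0.5738 -0.3116  0.1091] win [ 0.5671 -0.2377  0.0855]
[-0.    8.88  1.82] [ 0.083 -0.446  0.363]
now: label in window frame (x,y,z) [ 0.076  -0.1481 -0.0965] axis [-0.444  0.896  0.001] q [-0.785  0.242  1.831  0.     1.069 -1.244]
[  177   125   206   247 22882] [-0.0409 -0.0385 -0.05  ] [ 0.0751  0.0387 -0.007 ] [ 0.0364 -0.0001 -0.027 ] ((0.017115477472543716, 8.006393909454346e-05), (0.11594978719949722, 0.07719825208187103), 0.043737053871154785)
[ 0.01170875 -0.02853564] [ 0.07508132  0.02412417 -0.02034227] [ 0.04500666 -0.02555857 -0.03021504] 9822
```

View pics/w3.png

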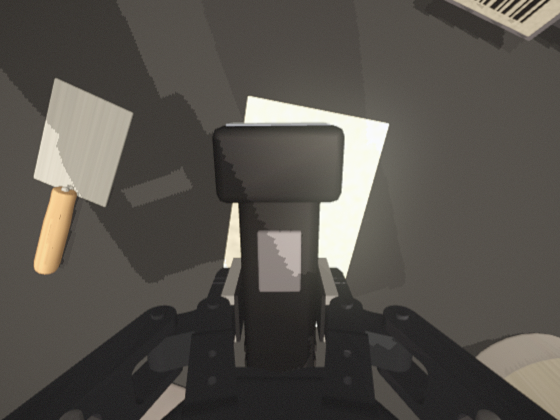

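The wrist picture shows the scanner held straight between the pads, its head at (280,160) and level.

```bash
python3 -m crank '[[0,0.5,0.1,0.005,-0.027,0.022],[0,1.7,0.3,0.016,-0.085,0.07],[0,3.2,0.6,0.03,-0.16,0.13],[0,4.8,1,0.045,-0.24,0.196],[0,6.3,1.3,0.059,-0.316,0.257],[0,7.6,1.55,0.071,-0.382,0.31],[0,8.5,1.75,0.08,-0.427,0.347],[0,8.9,1.8,0.083,-0.446,0.363],[0,8.9,1.8,0.083,-0.446,0.363],[0,8.9,1.8,0.083,-0.446,0.363]]'; python3 aim.py 0.45 0.1
```

```text
time: 22.05
eef_pos: [0.5736, -0.3113, 0.1084]
tcp_rot: [0.657, 0.72, -0.151, 0.164]
contact_force: [0.2, -0.8, -2.1]
opening: 0.38
finger_force: 61.5
tcp [ 0.5738 -0.3116  0.1091] win [ 0.5671 -0.2377  0.0855]
[-0.06  0.02 -0.06] [-0.002 -0.001  0.001]
now: label in window frame (x,y,z) [ 0.0994 -0.0004  0.0004] axis [-0.083  0.897 -0.434] q [-0.515  0.285  1.869 -0.526  0.794 -0.27 ]
```

Aim is on. I check the scanner's seat in the fingers and the label's position in the tool frame, then hold.

```bash
python3 - <<'E'
from h import *
im,d,i=snap("wrist"); s=ctrl.get_state(); P=pts(d,i); R0=R.from_quat(s["tcp_rot"]).as_matrix()
q=(P-s["eef_pos"])@R0; cv2.imwrite("pics/w4.png",im)
m=(abs(q[...,1])<.035)&(q[...,2]<-.02)&(q[...,2]>-.05)&(q[...,0]>.045)&(q[...,0]<.1); a=q[m]; print("head",np.polyfit(a[:,0],a[:,2],1),a.min(0),a.max(0))
g=(q[...,0]>.14)&(q[...,0]<.2)&(im.min(2)>110); a=q[g]; print("label bright pts",len(a),a.min(0),a.max(0),np.median(a,0)); print(np.argwhere(g).min(0),np.argwhere(g).max(0))
E
python3 -m crank '[[0,0,0,0,0,0],[0,0,0,0,0,0],[0,0,0,0,0,0],[0,0,0,0,0,0],[0,0,0,0,0,0],[0,0,0,0,0,0],[0,0,0,0,0,0],[0,0,0,0,0,0],[0,0,0,0,0,0],[0,0,0,0,0,0]]'; python3 -m crank '[[0,0,0,0,0,0],[0,0,0,0,0,0],[0,0,0,0,0,0],[0,0,0,0,0,0],[0,0,0,0,0,0],[0,0,0,0,0,0],[0,0,0,0,0,0],[0,0,0,0,0,0],[0,0,0,0,0,0],[0,0,0,0,0,0]]'; python3 aim.py 0.45 0.1
```

```text
head [ 0.01294108 -0.02774817] [ 0.04500679 -0.0259948  -0.02955645] [ 0.07660207  0.02432846 -0.02000073]
time: 23.1
eef_pos: [0.5744, -0.3118, 0.1099]
tcp_rot: [0.657, 0.72, -0.151, 0.165]
contact_force: [0.2, 0.5, -1.9]
opening: 0.387
finger_force: 61.5
time: 24.1
eef_pos: [0.5743, -0.3118, 0.11]
tcp_rot: [0.657, 0.72, -0.151, 0.165]
contact_force: [-0.4, 0.5, -1.4]
opening: 0.387
finger_force: 61.5
tcp [ 0.5738 -0.3116  0.1091] win [ 0.5671 -0.2377  0.0855]
[ 0.06 -0.05  0.06] [0.    0.001 0.   ]
now: label in window frame (x,y,z) [ 0.1006  0.0005 -0.0004] axis [-0.081  0.896 -0.436] q [-0.515  0.284  1.867 -0.527  0.794 -0.269]Traceback (most recent call last):
  File "<stdin>", line 5, in <module>
    return umr_minimum(a, axis, None, out, keepdims, initial, where)
ValueError: zero-size array to reduction operation minimum which has no identity
```

View pics/w4.png

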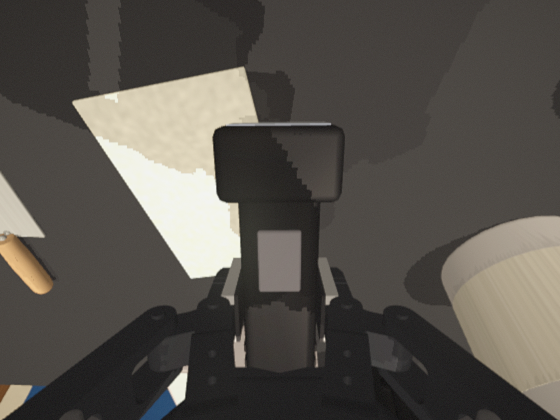

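The wrist picture shows the scanner unchanged in the grip, head at (280,160). The label is outside this view, but the pose puts the axis within 1 mm of its measured centre, at 0.10 m.

```bash
python3 -m crank '[[0,0,0,0,0,0],[0,0,0,0,0,0],[0,0,0,0,0,0],[0,0,0,0,0,0]]'; python3 go.py 0.515,-0.364,0.115,1.85
```

```text
time: 24.5
eef_pos: [0.5743, -0.3118, 0.1099]
tcp_rot: [0.657, 0.72, -0.151, 0.165]
contact_force: [-0.3, -0.0, -1.7]
opening: 0.387
finger_force: 61.5
[-4.42 -6.38  1.57] [-0.042  0.45  -0.186]
```

```bash
python3 -m crank '[[-0.3,-0.4,0.1,-0.003,0.03,-0.012],[-0.9,-1.3,0.3,-0.009,0.09,-0.037],[-1.7,-2.4,0.6,-0.016,0.17,-0.07],[-2.5,-3.6,0.9,-0.024,0.255,-0.105],[-3.2,-4.7,1.15,-0.03,0.33,-0.137],[-3.9,-5.6,1.4,-0.037,0.4,-0.165],[-4.3,-6.2,1.5,-0.041,0.438,-0.18],[-4.4,-6.4,1.6,-0.042,0.45,-0.186],[-4.4,-6.4,1.6,-0.042,0.45,-0.186],[-4.4,-6.4,1.6,-0.042,0.45,-0.186]]'; python3 go.py 0.515,-0.364,0.0105,1.85
```

```text
time: 25.5
eef_pos: [0.5149, -0.3634, 0.1144]
tcp_rot: [0.602, 0.799, -0.0, -0.0]
contact_force: [-0.2, -0.5, -2.0]
opening: 0.385
finger_force: 61.4
[-0.07  0.   10.39] [-0.001 -0.     0.001]
```

```bash
python3 -m crank '[[0,0,1,0,0,0],[0,0,3,0,0,0],[0,0,5.5,0,0,0],[0,0,7.7,0,0,0],[0,0,9.2,0,0,0],[0,0,9.9,0,0,0],[0,0,10.3,0,0,0],[0,0,10.4,0,0,0],[0,0,10.4,0,0,0],[0,0,10.4,0,0,0]]'; python3 -m crank '[[0,0,0,0,0,0],[0,0,0,0,0,0]]'
```

```text
time: 26.5
eef_pos: [0.5154, -0.3646, 0.0119]
tcp_rot: [0.602, 0.799, -0.0, 0.001]
contact_force: [-1.1, -1.2, -2.5]
opening: 0.384
finger_force: 61.4
time: 26.7
eef_pos: [0.515, -0.3642, 0.0113]
tcp_rot: [0.602, 0.799, -0.0, 0.0]
contact_force: [-0.4, 0.1, -2.1]
opening: 0.389
finger_force: 61.4
```

```bash
python3 -m crank '[[0,0,0.1,0,0,0],[0,0,0.2,0,0,0],[0,0,0.2,0,0,0]]'; python3 -m crank '[[0,0,0,0,0,0],[0,0,0,0,0,0],[0,0,0,0,0,0],[0,0,0,0,0,0],[0,0,0,0,0,0],[0,0,0,0,0,0],[0,0,0,0,0,0],[0,0,0,0,0,0]]' 1; python3 -m crank '[[0,0,-1,0,0,0],[0,0,-3,0,0,0],[0,0,-6,0,0,0],[0,0,-10,0,0,0],[0,0,-14,0,0,0],[0,0,-18,0,0,0],[0,0,-22,0,0,0],[0,0,-22,0,0,0],[0,0,-22,0,0,0],[0,0,-22,0,0,0]]'; python3 w.py w5
python3 - <<'E'
from h import *
im,d,i=snap("scene"); cv2.imwrite("pics/s5.png",im)
E
```

```text
time: 27.0
eef_pos: [0.5149, -0.3641, 0.0092]
tcp_rot: [0.602, 0.799, -0.0, -0.0]
contact_force: [-1.2, 1.2, 1.6]
opening: 0.384
finger_force: 61.7
time: 27.8
eef_pos: [0.5148, -0.364, 0.0087]
tcp_rot: [0.602, 0.799, -0.0, -0.0]
contact_force: [0.1, 0.5, -0.3]
opening: 0.999
finger_force: 0.0
time: 28.8
eef_pos: [0.5142, -0.3634, 0.2275]
tcp_rot: [0.602, 0.799, 0.0, -0.001]
contact_force: [-0.3, -0.7, -0.7]
opening: 1.001
finger_force: 0.0
scanner>0.022 [ 0.5153 -0.3626] [0.0499 0.1485] 17.5 4358
[280.12322166 176.43804497] 0.039176055568385326
scanner>0.03 [ 0.5154 -0.3626] [0.0499 0.1484] 17.5 4260
[280.05915493 176.37957746] 0.039176055568385326
mat [ 0.5161 -0.365 ] [0.1217 0.2126] 15.8 12502
[281.23996161 170.98576228]
[ 0.51406992 -0.36322919  0.226738  ] [ 6.01674473e-01  7.98738948e-01  1.59383064e-04 -1.97384957e-03] [-0.776  0.193  1.696 -0.     1.256 -1.056]
```

View pics/s5.png

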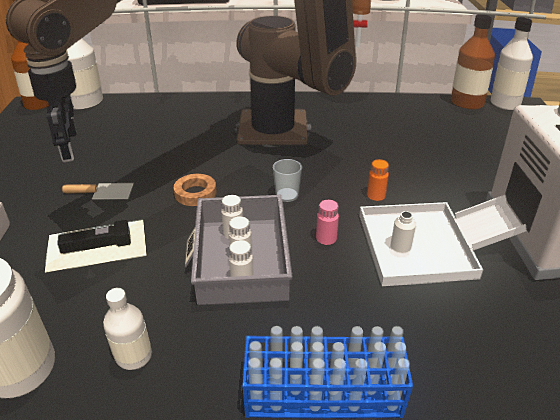

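The scene picture shows three capped bottles upright in the tote at (232,215), (239,240) and (240,262). The open bottle stands in the tray at (403,230), and the scanner lies level on the mat at (95,238) with the gripper clear.

```bash
python3 -c "
from plant import ctrl
print(ctrl.sign_off())"
```

```text
the job is handed in; nothing more can be done
None
```

I handed the job in at about 29 s on the robot's clock; the hand-in returned no verdict, but the last pictures show both capped bottles standing in the tote beside the packed one, the open bottle still upright in the tray and the scanner lying level on its mat, after I had held it about 0.10 m from the label for over two seconds.

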